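# Lever open the stuck inspection cover of a gear reducer

### The job

Take the flat pry blade from the tray, rest it on the small ledge at the front of the gear reducer, push its tip in under the closed cover and lever the cover up until its catch lets go; do not pull at the shut cover with the fingers. Then swing the cover right back to its stop so that the gears can be inspected, and lay the pry blade back flat in the tray. Leave the bin, the mug and the bearing where they are.

Things in the scene. Friction and masses are not known exactly. Their poses are not given: they have to be found in the camera images.
- gearbox: Grey gear reducer, fixed. Housing 120 (x) x 130 mm (y), rim 105 mm above the bench, walls 8 mm, hollow above 45 mm; base plate 170 x 170 x 12 mm; on its +y side a 22 mm shaft reaching 103 mm from the middle, 60 mm up. Origin: on the bench under the housing's centre; x points from the front (ledge side, face at x = -60 mm) to the back (hinge side), z up.
- ledge (a point): Fulcrum: middle of the outer upper edge of the ledge, 99 mm above the bench. Ledge 50 mm wide, flat, juts 15 mm out of the front face. Behind it, level with it, the front wall has a notch 50 mm wide and 6 mm high up to the underside of the shut cover, so the blade can slide in along the ledge. Axes as gearbox.
- cover (a joint): Hinge angle of the aluminium cover, rad: 0 shut, grows as its front edge rises, 1.57 upright, 1.85 on its stop, leaning back. A sprung catch holds it: the front edge needs about 12 N up and springs shut again if let go below 0.065 rad (8 mm up at the front edge); past that it pops to about 0.11. Then a stiff hinge (2 to 3 N at the front edge): it stays where left.
- cover_hinge (a point): Middle of the cover's hinge axis, at the back of the housing, 105 mm above the bench, level with the underside of the shut cover. The hinge axis is the gearbox's y. Axes as gearbox.
- cover_lip (a point): Middle of the lower front edge of the cover, 120 mm from the hinge axis; moves with the cover. The cover is a plate 120 x 130 x 6 mm with a panel raised 3 mm in its middle; front edge flush with the housing's front face: only the notch above the ledge gives access under it.
- pry: Flat pry blade like a stiff scraper, 120 g, lying flat and loose in the tray. Black handle 100 x 22 x 22 mm, then a straight steel blade 95 mm long, 20 wide, 2.5 thick, at the handle's mid-height. Origin: underside of the handle, at its front end where the blade begins; x points along the blade to the tip, z up.
- pry_tip (a point): Middle of the blade's tip, mid-thickness: 95 mm ahead of the origin, 11 mm above the underside of the handle. Axes as pry.
- pry_grip (a point): Balance point of the tool, where to grip it across its 22 mm width: middle of the handle's section, 20 mm behind the handle's front end, 115 mm behind the tip. Axes as pry.
- tray: Shallow blue plastic tray, fixed, 280 x 170 mm outside, 4 mm walls 14 mm high, floor 5 mm thick. It stands to the left or to the right of the gear reducer. Origin: on the bench below its middle; x along its length, z up. The tool lies on its floor, roughly along it with the tip to +x.
- bin: Bystander: open green parts bin, 130 x 100 x 60 mm, with bushes in it, on the other side of the gear reducer. Origin under its middle.
- mug: Bystander: white mug, 80 mm across, 90 mm high, beyond the gear reducer. Origin under its middle.
- bearing: Bystander: steel bearing ring, 72 mm across, 20 mm high, lying flat beyond the gear reducer. Origin under its middle.
There are look-alikes about, which are no part of the job. What is meant by the pry is not orange, pink or white, and is the larger of those in its own colour.

How it is judged (in metres and radians):
On the way, in this order (a step that is already met when the one before it is completed fails the run):
1. the catch has let go: the cover stands ajar by more than 0.07 rad (value of joint cover above 0.07 rad), for 0.1 s.
2. the cover is swung back past 1.7 rad (value of joint cover above 1.7 rad), for 0.2 s.
At the end, for the whole second after the job is handed in: The cover stands open beyond 1.7 rad (its stop is at 1.85); the pry blade lies flat at rest on the tray's floor with its tip and its grip point inside the tray's walls (tip lower than 24 mm, grip point lower than 22 mm above the bench) (value of joint cover above 1.7 rad and x of pry_grip in the frame of tray between -0.14 and 0.14 m and y of pry_grip in the frame of tray between -0.083 and 0.083 m and x of pry_tip in the frame of tray between -0.14 and 0.14 m and y of pry_tip in the frame of tray between -0.083 and 0.083 m and height (world z) of pry_grip below 0.022 m and height (world z) of pry_tip below 0.024 m and linear speed of pry below 0.02 m/s); the robot touches nothing.
It fails at once if the shut cover (below 0.07 rad) is pushed or pulled by the fingers or the arm with more than 2 N (value of joint cover below 0.07 rad and contact force between any of the fingers, the arm and cover above 2 N).
It fails at once if the bin, the mug or the bearing is moved by more than 20 mm (distance of any of bin, mug, bearing from where it was at the start of the episode above 0.02 m).
It also fails if it takes over 64 s, if anything falls off the work surface, if the arm or the gripper's body presses on something with over 40 N, if the wrist force passes 120 N, or if a joint passes its speed limit or range.

### The arm

A 7-joint arm with a two-finger parallel gripper is mounted at the origin on the work surface. World frame = base frame: x ahead of the robot, y to its left, z up, the work surface at z = 0. Lengths are in m, angles in degrees, forces in N, time in s.
With the tool pointing down it reaches from about 0.425 to 0.925 m from the base axis. Payload 6.8 kg.
Tool frame: the origin (TCP) lies midway between the tips of the shut fingers; the grasp point (between the pads) lies 19 mm behind it; z points along the fingers, y is the line along which they close (so a half turn about z gives the same grasp; the last joint's range is limited). The gripper opens to 85 mm and grips with 20 to 120 N. Pads are 22 mm wide; open, the fingers measure 114 mm over their backs; the gripper's body (76 mm by 85 mm) begins 54 mm behind the grasp point. The pads swing forward as they close: fully open they stand 13 mm farther back than shut.
Start: joints at [-77.699, 27.33, 1.283, 89.118, -0.659, 63.558, -4.761], TCP at [0.214, 0.64, 0.231] pointing down, gripper open.
Joint ranges: [-169.35, 169.35], [-19.33, 120.38], [-80.79, 83.38], [13.8, 139.57], [-78.32, 258.32], [9.67, 109.79], [-169.56, 169.56]. Speed limits (degrees/s): [136.94, 136.94, 180, 180, 180, 180, 180].

### API

Orientations are given as [roll, pitch, yaw] about the fixed x, y, z axes, in that order (R = Rz(yaw) Ry(pitch) Rx(roll)).
In Python, from rig import status, vision, order gives the robot as it stands.
- The arm moves only by the tool carry_out, never from a script. Its argument "plan" is a list that holds one entry, the list of rows, each a list of 7 numbers: the closure, from -1 (fully open) to 1 (shut), then the shift along the tool's x, y, z normalised to -1 to 1, where 1 is 30 mm, then the turn, a rotation vector about the tool's x, y, z normalised to -1 to 1, where 1 is 6 degrees. In form: [[[jaw, tx, ty, tz, ax, ay, az], ...]]. A call has 1 to 12 rows; each row shifts and turns the commanded pose from where the row before left it, along the tool's axes as they then stand; what a row does not reach is not made up. A row lasts 1/12 s, in which the tool goes at most 41.7 mm and 7.16 degrees, less where a joint would pass 70% of its speed; a pose out of reach is approached as far as the arm can. A call with a number of a shift or a turn outside -1 to 1 is refused whole. A call with a gripper value outside its range is refused whole. The fingers move at their own pace and stop on an object; "force" is the grip in N (left out, the last holds). Time passes only in rows, so rows that do not move let the fingers close. It gives the time, the measured TCP pose, the force, the opening and the grip force at its end, in the units of the state.
- status.sense(): the state, without advancing time (a new reading comes with each control period).
- vision.grab_frame(name): name is "scene" or "top"; returns the picture (384x512x3 uint8, blue, green, red); there is no depth.
- vision.camera_params(name): a dict with "fx", "fy", "cx", "cy" (pixels), "rvec" (rotation vector, rad) and "tvec" (3), from world to camera coordinates, as OpenCV has them. Camera axes: x right, y down, z forward; pixel columns grow to the right and rows downward; lengths in m; the calibration is good to about 2 mm. A picture is of the moment at which its call begins. camera_params takes no time and is no camera call.
- order.sign_off(): hands the job in; it is judged then, once.
The state is a dict: "clock": time; "qpos": joint angles; "qd": joint speeds; "effort": joint torques, N m; "position": TCP position; "tool_rot": TCP orientation; "contact_force": force on the tool from outside, world axes, zero at the start; "wrist_torque": the same for the moment, N m; "opening": finger opening in m; "grasp_force": force on a finger pad.
Only numpy, scipy, OpenCV 4.12 (cv2) and the standard library are available. Lean on these libraries where they do the work, as an engineer would, in place of code of your own. Each camera call takes 0.05 s, during which the arm holds its last target. There are 200 camera calls.

## Working session

There is one attempt and no reset: what is moved stays moved. The work goes in short steps, Python scripts to look and compute and a tool call to move; the robot and the scene stay as the last step left them, time stands still between calls to the robot, and variables do not carry over. Pictures are saved under pics/ and viewed, at most 10 in all, crops included, and the job is handed in when it is done.

Besides the shell and the picture viewer there is one more tool, called after "Request:" by a JSON object that holds its "op" and its "data", one argument or row to a line. carry_out: Moves the arm, as the interface text tells. Its arguments: {"type":"object","properties":{"plan":{"type":"array","items":{"type":"array","items":{"type":"array","items":{"type":"number","minimum":-1,"maximum":1}}}},"force":{"type":"number"}},"required":["plan"]}

```bash
ls; mkdir -p pics; python3 - <<'E'
from rig import status, vision
import cv2, numpy as np
print(status.sense())
for n in("scene","top"):
    im=vision.grab_frame(n); cv2.imwrite(f"pics/{n}0.png",im); print(n,vision.camera_params(n))
E
```

```text
pics
{'clock': 0.0, 'qpos': array([-77.69905978,  27.37546261,   1.28034816,  89.17809942,
        -0.65853365,  63.55788462,  -4.76142738]), 'qd': array([ 0.10398047, -0.02092058,  0.05267001, -0.08058517,  0.07301622,
        0.04231666,  0.01113079]), 'effort': array([-8.56173319e-04, -5.96458268e+01,  1.60718735e+00, -2.81193370e+01,
        1.22806284e-02,  9.19874583e-03, -8.34082414e-06]), 'position': array([0.21395291, 0.6395722 , 0.2303313 ]), 'tool_rot': array([-1.79896231e+02,  8.22779109e-03,  1.61506313e+02]), 'contact_force': array([ 0.16585464,  0.54409234, -0.60811847]), 'wrist_torque': array([ 0.01904149, -0.00973294, -0.0423769 ]), 'grasp_force': 0.0, 'opening': 0.0853515142362098}
scene {'fx': 482.8866643844546, 'fy': 482.8866643844546, 'cx': 257.62639492727, 'cy': 200.29704593770478, 'rvec': array([ 1.51852519,  1.8934598 , -0.90999098]), 'tvec': array([-0.00667442, -0.22443795,  1.82939011])}
top {'fx': 402.4635730209907, 'fy': 402.4635730209907, 'cx': 252.455415659719, 'cy': 196.55508519295796, 'rvec': array([ 2.17064894, -2.18257511,  0.05557774]), 'tvec': array([0.12619748, 0.45794684, 1.20447839])}
```

View pics/scene0.png

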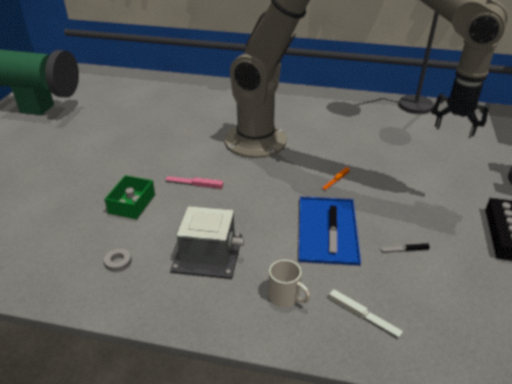

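View pics/top0.png

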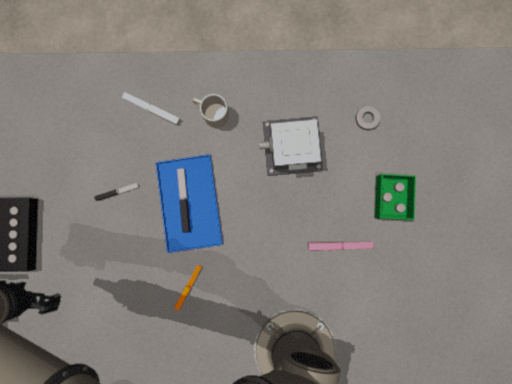

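Candidates for the pry in the top view: black in the blue tray (184,200), a smaller black one on the bench (117,192), orange (189,288), pink (341,246) and white (150,107). I choose the larger black one in the tray. The gearbox is at (295,145) with its ledge facing the robot at (298,167), the bin at (396,198), the mug at (213,110) and the bearing at (368,118).

```bash
cat > h.py <<'E'
import numpy as np, cv2
from rig import vision, status
def cam(n):
    p=vision.camera_params(n); K=np.array([[p['fx'],0,p['cx']],[0,p['fy'],p['cy']],[0,0,1.]])
    return K,np.array(p['rvec'],float),np.array(p['tvec'],float)
def ray(n,uv):
    K,r,t=cam(n); R=cv2.Rodrigues(r)[0]
    d=R.T@np.linalg.inv(K)@np.array([uv[0],uv[1],1.]); return -R.T@t,d/np.linalg.norm(d)
def onz(n,uv,z):
    o,d=ray(n,uv); return o+d*(z-o[2])/d[2]
def proj(n,P):
    K,r,t=cam(n); return cv2.projectPoints(np.atleast_2d(np.array(P,float)),r,t,K,None)[0][:,0]
def big(m):
    c=max(cv2.findContours(m.astype(np.uint8),cv2.RETR_EXTERNAL,cv2.CHAIN_APPROX_NONE)[0],key=cv2.contourArea); return c
E
python3 - <<'E'
from h import *
im=cv2.imread('pics/top0.png'); hsv=cv2.cvtColor(im,cv2.COLOR_BGR2HSV).astype(int)
H,S,V=hsv[...,0],hsv[...,1],hsv[...,2]
def rect(c,z):
    P=np.array([onz('top',q[0],z)[:2]*1000 for q in c],np.float32); r=cv2.minAreaRect(P); return r
t=big((abs(H-112)<12)&(S>150)); print('tray',rect(t,.014))
roi=np.zeros(H.shape,bool); roi[160:240,170:205]=1
h=big(roi&(V<50)); print('handle',rect(h,.027),h[:,0].min(0),h[:,0].max(0))
b=big(roi&(S<90)&(V>90)); print('blade',rect(b,.017),b[:,0].min(0),b[:,0].max(0))
roi=np.zeros(H.shape,bool); roi[110:180,262:330]=1
g=big(roi&(V>165)); print('cover',rect(g,.111),g[:,0].min(0),g[:,0].max(0))
a=cv2.resize(im[100:190,250:340],None,fx=6,fy=6,interpolation=cv2.INTER_CUBIC)[:540,:400]
b=cv2.resize(im[150:260,150:230],None,fx=5,fy=5,interpolation=cv2.INTER_CUBIC)[:540,:400]
a=cv2.resize(im[105:180,260:326],(396,450),interpolation=cv2.INTER_CUBIC)
b=cv2.resize(b,(400,540))[:450]
cv2.imwrite('pics/crop1.png',np.hstack([a,b]))
E
```

```text
tray ((440.9260559082031, 318.56817626953125), (276.2992858886719, 167.9254913330078), 7.996793746948242)
handle ((403.6406555175781, 320.5987548828125), (91.16522216796875, 3.606903076171875), 6.108924865722656) [185 200] [189 230]
blade ((499.2545471191406, 339.55584716796875), (98.0936508178711, 23.293214797973633), 5.650579452514648) [177 168] [186 200]
cover ((605.8521118164062, -0.02416229248046875), (118.21758270263672, 128.44680786132812), 4.723384380340576) [271 120] [319 164]
```

View pics/crop1.png

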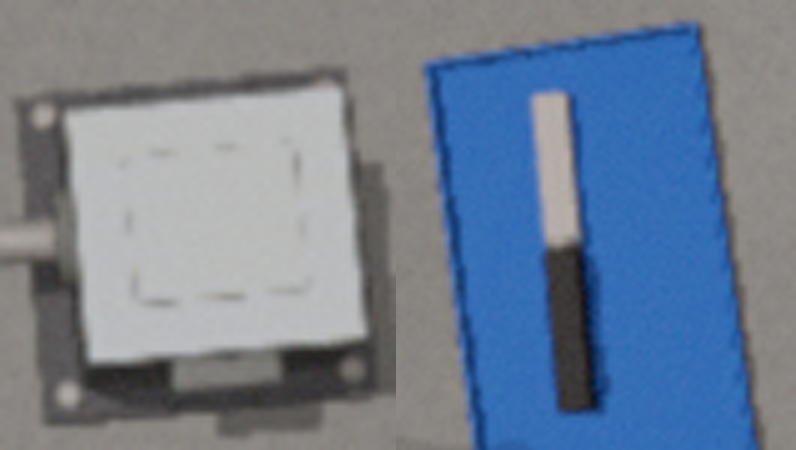

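The crop shows the pry in the tray: steel blade from (550,95) to (562,245), black handle to (575,408), tip to +x. It is clearly larger than the bench one. The gearbox ledge is centred at (228,370), facing the robot. Next I refine the numbers.

```bash
cat > m.py <<'E'
from h import *
def pry(im):
    hsv=cv2.cvtColor(im,cv2.COLOR_BGR2HSV).astype(int);H,S,V=[hsv[...,i] for i in range(3)]
    blue=(abs(H-112)<12)&(S>150); t=big(blue); hull=cv2.convexHull(t)
    ins=np.zeros(H.shape,np.uint8); cv2.fillPoly(ins,[hull],1); ins=cv2.erode(ins,np.ones((5,5)))
    c=big((ins>0)&(S<135)); 
    return t,c
E
python3 - <<'E'
from m import *
im=cv2.imread('pics/top0.png')
t,c=pry(im)
P=np.array([onz('top',q[0],.02)[:2]*1000 for q in c],np.float32); print('pry all',cv2.minAreaRect(P),cv2.boxPoints(cv2.minAreaRect(P)).round(1).tolist())
bx=cv2.boxPoints(cv2.minAreaRect(c)); print(bx.round(1).tolist())
# gearbox: subpixel fit of the ledge & base plate
g=cv2.cvtColor(im,cv2.COLOR_BGR2GRAY)
print(g[158:178,286:312:2])
for n,p in [('ledge corners crop',[(172,388),(280,382)])]:
    for u,v in p: print(onz('top',(260+(u+.5)/6-.5,105+(v+.5)/6-.5),.099)[:2]*1000)
# plate corners
for u,v in [(18,100),(345,68),(375,400),(45,425)]: print('plate',onz('top',(260+(u+.5)/6-.5,105+(v+.5)/6-.5),.012)[:2]*1000)
yaw=np.radians(4.7);R=np.array([[np.cos(yaw),-np.sin(yaw)],[np.sin(yaw),np.cos(yaw)]]);O=np.array([.606,0])
W=lambda x,y,z:[*(O+R@[x,y]),z]
pts=[W(sx*.06,sy*.065,.111) for sx,sy in((-1,-1),(-1,1),(1,1),(1,-1))]+[W(.06,s*.065,.111) for s in(-1,1)]
print(proj('scene',pts[:4]).round(1).tolist())
s=cv2.imread('pics/scene0.png'); cv2.imwrite('pics/sc.png',cv2.resize(s[195:285,160:255],None,fx=6,fy=6,interpolation=cv2.INTER_CUBIC))
E
```

```text
pry all ((451.3180847167969, 334.7621765136719), (194.1013641357422, 25.171695709228516), 5.571169376373291) [[353.5, 337.8999938964844], [355.8999938964844, 312.79998779296875], [549.0999755859375, 331.70001220703125], [546.7000122070312, 356.70001220703125]]
[[176.0, 168.1999969482422], [184.1999969482422, 167.39999389648438], [190.0, 230.8000030517578], [181.8000030517578, 231.60000610351562]]
[[186 188 187 187 186 188 185 187 187 187 187 188 188]
 [186 185 187 186 187 188 186 186 187 185 189 186 188]
 [188 187 186 187 185 188 186 186 188 188 187 188 189]
 [187 188 188 187 187 188 187 189 189 185 181 180 179]
 [189 188 187 188 184 180 180 179 178 164 144 125 118]
 [179 178 179 178 159 134 124 125 130 119  91  63  54]
 [124 120 130 130 113  98  89 109 115 115  83  39  38]
 [ 57  76 118 117 117 119 114 122 120 121  93  41  40]
 [ 39  74 127 123 125 124 121 123 121 123 100  40  45]
 [ 41  73 127 123 124 124 126 125 121 120  99  57  59]
 [ 48  78 124 121 119 122 119 116 107  93  86  58  58]
 [ 52  72 111 102  95  91  85  79  73  67  64  59  57]
 [ 59  60  79  69  70  64  61  59  52  53  60  56  56]
 [ 58  61  58  54  55  58  55  54  51  60  59  56  55]
 [ 66  59  55  59  59  58  59  58  54  62  67  67  75]
 [ 76  64  77  81  79  74  75  83  82  83  88  89  88]
 [ 93  95 121 125 128  99  86  91  93  92  91  91  91]
 [129 131 136 137 136 104  93  91  90  90  92  92  87]
 [134 135 139 135 140 103  89  93 103 103 100 103 101]
 [134 136 135 134 136 112 100 102 125 128 126 130 128]]
[530.01841424  20.08410465]
[532.49681116 -30.96246611]
plate [691.88438204  91.38750845]
plate [706.9378898  -76.65464854]
plate [535.10889804 -89.12183298]
plate [523.51635984  78.73749628]
[[188.2, 205.9], [234.0, 209.9], [225.9, 239.4], [176.8, 234.8]]
```

View pics/sc.png

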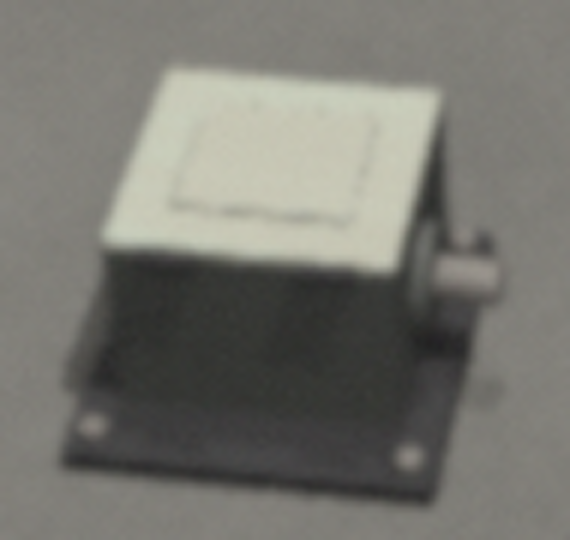

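The scene crop shows the cover's corners at (170,68), (440,90), (395,272) and (103,245), all within 1 px of where I predicted them. The plate measures about 8 mm farther out than the cover, so I check that across both views.

```bash
python3 - <<'E'
from m import *
print('cams',ray('top',(252,196))[0].round(3),ray('scene',(252,196))[0].round(3))
for u,v in [(65,465),(430,500)]: print('plate far, scene',onz('scene',(160+(u+.5)/6-.5,195+(v+.5)/6-.5),.012)[:2]*1000)
for u,v in [(170,68),(440,90),(395,272),(103,245)]: print('cover, scene',onz('scene',(160+(u+.5)/6-.5,195+(v+.5)/6-.5),.111)[:2]*1000)
for n in('top','scene'):
    im=cv2.imread(f'pics/{n}0.png'); t,c=pry(im)
    r=cv2.boxPoints(cv2.minAreaRect(t)); P=np.array([onz(n,q[0],.014)[:2]*1000 for q in t],np.float32); R=cv2.minAreaRect(P); print(n,'tray',R)
    P=np.array([onz(n,q[0],.018)[:2]*1000 for q in c],np.float32); print('pry',cv2.minAreaRect(P), P[P[:,0].argmax()],P[P[:,0].argmin()])
def tri(a,b):
    (o1,d1),(o2,d2)=ray('top',a),ray('scene',b)
    s=np.linalg.lstsq(np.c_[d1,-d2],o2-o1,rcond=None)[0]; p,q=o1+s[0]*d1,o2+s[1]*d2
    return (p+q)/2*1000,np.linalg.norm(p-q)*1000
f=lambda u,v:(260+(u+.5)/6-.5,105+(v+.5)/6-.5); s=lambda u,v:(160+(u+.5)/6-.5,195+(v+.5)/6-.5)
for n,a,b in [('cov front R',f(368,338),s(170,68)),('cov front L',f(90,362),s(440,90)),('cov back L',f(66,110),s(395,272)),('back R',f(342,85),s(103,245)),('plate bR',f(345,68),s(65,465)),('plate bL',f(18,100),s(430,500))]: print(n,tri(a,b))
E
```

```text
cams [0.373 0.101 1.236] [1.53  0.347 0.967]
plate far, scene [714.3684353  -72.97331244]
plate far, scene [699.14648646  90.96369152]
cover, scene [551.92809097 -70.35362996]
cover, scene [540.07144049  56.64720897]
cover, scene [662.42756527  69.0601015 ]
cover, scene [673.54722338 -59.0932245 ]
top tray ((440.9260559082031, 318.56817626953125), (276.2992858886719, 167.9254913330078), 7.996793746948242)
pry ((451.4466552734375, 335.1470642089844), (194.42063903808594, 25.21310806274414), 5.571156978607178) [547.5622 351.1006] [355.33328 319.17142]
scene tray ((-885.7800903320312, -1143.9862060546875), (1914.5487060546875, 767.3765258789062), 75.13098907470703)
pry ((-1096.3875732421875, -1042.701171875), (1139.649658203125, 232.73281860351562), 75.32740783691406) [-1053.5343   -877.37415] [-1347.5033 -1542.356 ]
cov front R (array([551.29442542, -70.85415016, 110.43899361]), np.float64(0.4364941974067234))
cov front L (array([541.05382593,  58.12495137, 111.99233248]), np.float64(2.2937867380696146))
cov back L (array([661.40956143,  69.11730174, 110.04655848]), np.float64(0.7339984192391917))
back R (array([672.02890711, -60.42040677, 109.4569705 ]), np.float64(1.1426805618407647))
plate bR (array([708.56127878, -76.84496373,   5.13229258]), np.float64(1.649423170135958))
plate bL (array([693.70685183,  90.35073111,   5.94350191]), np.float64(2.0354283166045652))
```

Request:
{"op": "carry_out", "data": {
  "plan": [
    [[-1, 0, 0, 0, 0, 0, -1], [-1, 0, 0, 0, 0, 0, -1], [-1, 0, 0, 0, 0, 0, -1], [-1, 0, 0, 0, 0, 0, -1], [-1, 0, 0, 0, 0, 0, 0]]
  ],
  "force": 120
}}

```text
clock: 0.52
position: [0.2142, 0.6398, 0.2307]
tool_rot: [-179.9, -0.0, -174.3]
contact_force: [-0.7, 0.7, 0.7]
opening: 0.0856
grasp_force: 0.0
```

```bash
cat > d.py <<'E'
import sys,numpy as np
from scipy.spatial.transform import Rotation as Ro
from rig import status
def rem(p,rpy):
    s=status.sense(); R=Ro.from_euler('xyz',s['tool_rot'],degrees=True); T=Ro.from_euler('xyz',rpy,degrees=True)
    d=R.inv().apply(np.array(p)-s['position'])*1000
    print('pos',s['position'].round(4),'rot',s['tool_rot'].round(2),'F',s['contact_force'].round(1),'open',round(s['opening'],4),'t',round(s['clock'],2),'q',s['qpos'].round(0))
    print('shift units',(d/30).round(2),'turn units',((R.inv()*T).as_rotvec(degrees=True)/6).round(2))
if __name__=='__main__': a=list(map(float,sys.argv[1:])); rem(a[:3],a[3:])
E
python3 d.py .434 .3334 .08 180 0 185.6
```

```text
pos [0.2142 0.6398 0.2307] rot [-1.7995e+02 -3.0000e-02 -1.7429e+02] F [-0.7  0.7  0.7] open 0.0856 t 0.52 q [-74.  27.  -4.  89.   2.  64.  17.]
shift units [ -6.28 -10.89   5.03] turn units [-0.01 -0.    0.02]
```

Request:
{"op": "carry_out", "data": {
  "plan": [
    [[-1, -0.57, -0.99, 0.45, 0, 0, 0], [-1, -0.57, -0.99, 0.45, 0, 0, 0], [-1, -0.57, -0.99, 0.45, 0, 0, 0], [-1, -0.57, -0.99, 0.45, 0, 0, 0], [-1, -0.57, -0.99, 0.45, 0, 0, 0], [-1, -0.57, -0.99, 0.45, 0, 0, 0], [-1, -0.57, -0.99, 0.45, 0, 0, 0], [-1, -0.57, -0.99, 0.45, 0, 0, 0], [-1, -0.57, -0.99, 0.45, 0, 0, 0], [-1, -0.57, -0.99, 0.45, 0, 0, 0], [-1, -0.57, -0.99, 0.45, 0, 0, 0], [-1, 0, 0, 0, 0, 0, 0]]
  ]
}}

```text
clock: 1.52
position: [0.4361, 0.3241, 0.0803]
tool_rot: [-179.6, -0.1, -175.3]
contact_force: [-0.4, -1.5, 0.1]
opening: 0.0855
grasp_force: 0.0
```

```bash
python3 d.py .434 .3334 .008 180 0 185.6; python3 - <<'E'
from m import *
im=vision.grab_frame('top'); s=vision.grab_frame('scene')
a=cv2.resize(im[145:265,145:235],(450,600),interpolation=cv2.INTER_CUBIC)
b=cv2.resize(s[170:290,280:350],(350,600),interpolation=cv2.INTER_CUBIC)
cv2.imwrite('pics/g1.png',np.hstack([a,b]))
E
```

```text
pos [0.4361 0.3241 0.0803] rot [-1.7960e+02 -1.0000e-01 -1.7527e+02] F [-0.4 -1.5  0.1] open 0.0855 t 1.52 q [-43.  26.   0. 114.   0.  40.  51.]
shift units [0.04 0.33 2.41] turn units [-0.07 -0.02 -0.15]
```

View pics/g1.png

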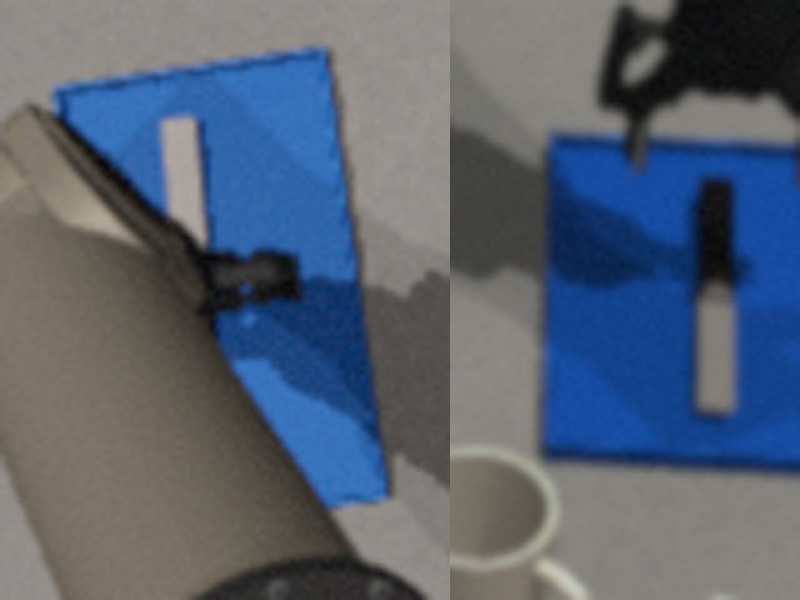

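The left panel (top view) shows the arm over the tray with the blade at (183,170). The right panel (scene) shows the fingers straddling the handle at (715,230), with the blade tip at (715,410).

Request:
{"op": "carry_out", "data": {
  "plan": [
    [[-1, 0, 0.33, 0.3, 0, 0, -0.15], [-1, 0, 0, 0.5, 0, 0, 0], [-1, 0, 0, 0.5, 0, 0, 0], [-1, 0, 0, 0.5, 0, 0, 0], [-1, 0, 0, 0.2, 0, 0, 0], [-1, 0, 0, 0, 0, 0, 0], [-1, 0, 0, 0, 0, 0, 0]]
  ]
}}

```text
clock: 2.2
position: [0.4311, 0.3443, 0.0228]
tool_rot: [180.0, -0.0, -173.5]
contact_force: [0.1, -0.1, 0.0]
opening: 0.0856
grasp_force: 0.0
```

```bash
python3 d.py .434 .3334 .006 180 0 185.6; python3 -c "
from h import *
print(onz('scene',(333,252),.016)*1000, onz('scene',(333,227),.02)*1000, onz('scene',(333,206),.027)*1000)"
```

```text
pos [0.4311 0.3443 0.0228] rot [ 1.7997e+02 -2.0000e-02 -1.7351e+02] F [ 0.1 -0.1  0. ] open 0.0856 t 2.2 q [-44.  32.  -1. 114.   1.  33.  51.]
shift units [-0.06 -0.37  0.56] turn units [ 0.   -0.    0.15]
[548.1695838 343.4530086  16.       ] [448.29561973 333.3063845   20.        ] [359.39171884 323.93843887  27.        ]
```

Request:
{"op": "carry_out", "data": {
  "plan": [
    [[-1, -0.06, -0.37, 0.2, 0, 0, 0.15], [-1, 0, 0, 0.35, 0, 0, 0], [-1, 0, 0, 0, 0, 0, 0], [-1, 0, 0, 0, 0, 0, 0], [-1, 0, 0, 0, 0, 0, 0], [1, 0, 0, 0, 0, 0, 0], [1, 0, 0, 0, 0, 0, 0], [1, 0, 0, 0, 0, 0, 0], [1, 0, 0, 0, 0, 0, 0], [1, 0, 0, 0, 0, 0, 0], [1, 0, 0, 0, 0, 0, 0], [1, 0, 0, 0, 0, 0, 0]]
  ],
  "force": 100
}}

```text
clock: 3.2
position: [0.4349, 0.3323, 0.0068]
tool_rot: [180.0, 0.0, -174.5]
contact_force: [-2.3, -0.3, 5.4]
opening: 0.0197
grasp_force: 98.3
```

```bash
python3 d.py .434 .3334 .006 180 0 185.6
```

```text
pos [0.4349 0.3323 0.0068] rot [ 1.7998e+02  2.0000e-02 -1.7450e+02] F [-2.3 -0.3  5.4] open 0.0197 t 3.2 q [-43.  34.  -1. 115.   1.  31.  51.]
shift units [0.03 0.04 0.03] turn units [ 0.    0.   -0.02]
```

Request:
{"op": "carry_out", "data": {
  "plan": [
    [[1, 0, 0, -0.3, 0, 0, 0], [1, 0, 0, -0.8, 0, 0, 0], [1, 0, 0, -1, 0, 0, 0], [1, 0, 0, -1, 0, 0, 0], [1, 0, 0, -1, 0, 0, 0], [1, 0, 0, 0, 0, 0, 0], [1, 0, 0, 0, 0, 0, 0]]
  ]
}}

```text
clock: 3.78
position: [0.4357, 0.3328, 0.1313]
tool_rot: [179.9, 0.2, -174.5]
contact_force: [-1.3, -0.6, -2.4]
opening: 0.0199
grasp_force: 98.0
```

```bash
python3 d.py .428 -.0155 .130 180 0 184.8
```

```text
pos [0.4357 0.3328 0.1313] rot [ 179.86    0.18 -174.5 ] F [-1.3 -0.6 -2.4] open 0.0199 t 3.78 q [-44.  22.  -0. 112.   0.  45.  51.]
shift units [ 1.370e+00 -1.153e+01  1.000e-02] turn units [0.02 0.03 0.12]
```

Request:
{"op": "carry_out", "data": {
  "plan": [
    [[1, 0.12, -0.96, 0, 0, 0, 0.12], [1, 0.12, -0.96, 0, 0, 0, 0], [1, 0.12, -0.96, 0, 0, 0, 0], [1, 0.12, -0.96, 0, 0, 0, 0], [1, 0.12, -0.96, 0, 0, 0, 0], [1, 0.12, -0.96, 0, 0, 0, 0], [1, 0.12, -0.96, 0, 0, 0, 0], [1, 0.12, -0.96, 0, 0, 0, 0], [1, 0.12, -0.96, 0, 0, 0, 0], [1, 0.12, -0.96, 0, 0, 0, 0], [1, 0.12, -0.96, 0, 0, 0, 0], [1, 0.12, -0.96, 0, 0, 0, 0]]
  ]
}}

```text
clock: 4.78
position: [0.4193, -0.0175, 0.1282]
tool_rot: [-180.0, -0.2, -175.2]
contact_force: [1.4, -0.4, -0.0]
opening: 0.0198
grasp_force: 98.1
```

Request:
{"op": "carry_out", "data": {
  "plan": [
    [[1, 0, 0, 0, 0, 0, 0], [1, 0, 0, 0, 0, 0, 0], [1, 0, 0, 0, 0, 0, 0]]
  ]
}}

```text
clock: 5.03
position: [0.4202, -0.0156, 0.1285]
tool_rot: [180.0, -0.1, -175.2]
contact_force: [-0.0, 0.3, -1.6]
opening: 0.0201
grasp_force: 98.2
```

```bash
python3 d.py .428 -.0155 .130 180 0 184.8;  python3 - <<'E'
from m import *
im=vision.grab_frame('top'); s=vision.grab_frame('scene')
a=cv2.resize(im[110:230,250:330],(400,600),interpolation=cv2.INTER_CUBIC)
b=cv2.resize(s[150:270,170:250],(400,600),interpolation=cv2.INTER_CUBIC)
cv2.imwrite('pics/g2.png',np.hstack([a,b]))
E
```

```text
pos [ 0.4202 -0.0156  0.1285] rot [ 1.7999e+02 -1.1000e-01 -1.7522e+02] F [-0.   0.3 -1.6] open 0.0201 t 5.03 q [-13.  12.   8. 128.  -3.  40.  91.]
shift units [-0.26 -0.02 -0.05] turn units [ 0.   -0.02 -0.  ]
```

View pics/g2.png

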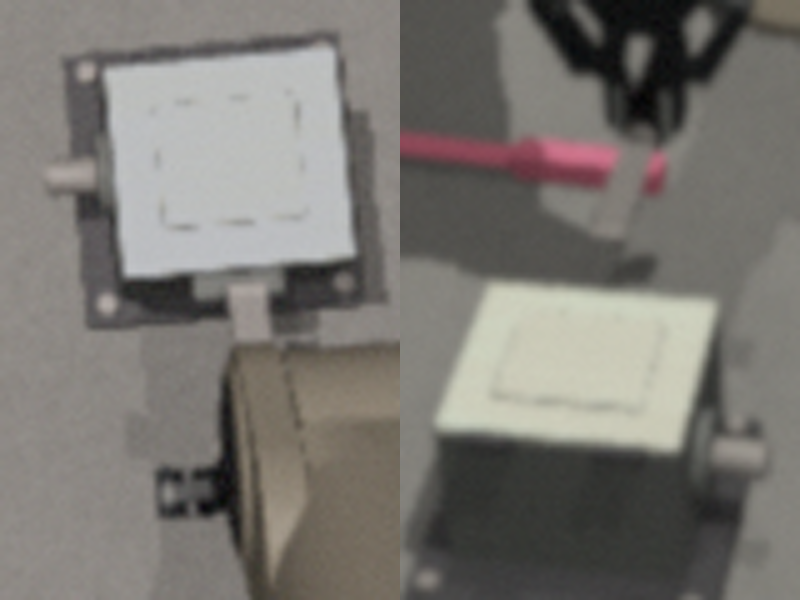

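The top crop shows the tip at about (249,284), just short of the ledge. The scene crop shows the tip at about (612,236). I triangulate it.

```bash
python3 - <<'E'
from m import *
a=(250+249/5-.4,110+284/5-.4); b=(170+212/5-.4,150+236/5-.4)
(o1,d1),(o2,d2)=ray('top',a),ray('scene',b)
s=np.linalg.lstsq(np.c_[d1,-d2],o2-o1,rcond=None)[0]; p,q=o1+s[0]*d1,o2+s[1]*d2
print('tri',p*1000,q*1000); print('plane',onz('top',a,.1377)*1000,onz('scene',b,.1377)*1000)
y=np.radians(4.8);R=np.array([[np.cos(y),-np.sin(y)],[np.sin(y),np.cos(y)]]);O=np.array([606,-.5])
print('expected tip',np.array([420.2,-15.6])+R@[115,0])
for P in (onz('top',a,.1377)*1000,onz('scene',b,.1377)*1000): print('gear frame',R.T@(P[:2]-O))
E
```

```text
tri [532.09023089  -7.63961947 139.32039567] [531.37260581  -4.65754098 138.92142952]
plane [532.32515487  -7.79987537 137.7       ] [529.89939471  -5.1754758  137.7       ]
expected tip [534.79667881  -5.97704802]
gear frame [-74.0272949   -1.10932154]
gear frame [-76.22494349   1.70885628]
```

Request:
{"op": "carry_out", "data": {
  "plan": [
    [[1, -0.2, 0, 0.3, 0, 0, 0], [1, 0, 0, 0.4, 0, 0, 0], [1, 0, 0, 0.35, 0, 0, 0], [1, 0, 0, 0, 0, 0, 0], [1, 0, 0, 0, 0, 0, 0], [1, 0, 0, 0, 0, 0, 0]]
  ]
}}

```text
clock: 5.63
position: [0.4271, -0.0149, 0.0981]
tool_rot: [180.0, 0.0, -175.2]
contact_force: [1.0, -0.0, -1.1]
opening: 0.0198
grasp_force: 98.3
```

Request:
{"op": "carry_out", "data": {
  "plan": [
    [[1, 0, 0, 0.06, 0, 0, 0], [1, 0, 0, 0, 0, 0, 0], [1, 0, 0, 0, 0, 0, 0], [1, 0, 0, 0, 0, 0, 0]]
  ]
}}

```text
clock: 5.97
position: [0.4271, -0.0155, 0.0963]
tool_rot: [180.0, 0.0, -175.2]
contact_force: [-0.2, 0.3, -1.6]
opening: 0.02
grasp_force: 98.3
```

Request:
{"op": "carry_out", "data": {
  "plan": [
    [[1, 0, 0, 0.06, 0, 0, 0], [1, 0, 0, 0, 0, 0, 0], [1, 0, 0, 0, 0, 0, 0], [1, 0, 0, 0, 0, 0, 0]]
  ]
}}

```text
clock: 6.3
position: [0.4268, -0.0155, 0.0942]
tool_rot: [-180.0, -0.0, -175.2]
contact_force: [-0.1, 0.8, -1.5]
opening: 0.02
grasp_force: 98.3
```

Request:
{"op": "carry_out", "data": {
  "plan": [
    [[1, 0, 0, 0.06, 0, 0, 0], [1, 0, 0, 0, 0, 0, 0], [1, 0, 0, 0, 0, 0, 0], [1, 0, 0, 0, 0, 0, 0]]
  ]
}}

```text
clock: 6.63
position: [0.4268, -0.0155, 0.0924]
tool_rot: [180.0, -0.0, -175.2]
contact_force: [-0.9, 0.4, -1.5]
opening: 0.0199
grasp_force: 98.3
```

Request:
{"op": "carry_out", "data": {
  "plan": [
    [[1, 0, 0, 0.06, 0, 0, 0], [1, 0, 0, 0, 0, 0, 0], [1, 0, 0, 0, 0, 0, 0], [1, 0, 0, 0, 0, 0, 0]]
  ]
}}

```text
clock: 6.97
position: [0.4271, -0.0155, 0.0907]
tool_rot: [180.0, 0.0, -175.2]
contact_force: [0.4, -0.2, 0.6]
opening: 0.0198
grasp_force: 98.3
```

Contact with the ledge came at TCP z of about 0.091, as predicted. I raise it slightly and slide in.

Request:
{"op": "carry_out", "data": {
  "plan": [
    [[1, 0, 0, -0.04, 0, 0, 0], [1, 0, 0, 0, 0, 0, 0], [1, -0.15, 0, 0, 0, 0, 0], [1, -0.15, 0, 0, 0, 0, 0], [1, -0.15, 0, 0, 0, 0, 0], [1, -0.15, 0, 0, 0, 0, 0], [1, 0, 0, 0, 0, 0, 0], [1, 0, 0, 0, 0, 0, 0]]
  ]
}}

```text
clock: 7.63
position: [0.4451, -0.014, 0.0917]
tool_rot: [-180.0, -0.0, -175.2]
contact_force: [-0.2, 0.0, -1.3]
opening: 0.0201
grasp_force: 98.2
```

Request:
{"op": "carry_out", "data": {
  "plan": [
    [[1, -0.17, 0, 0, 0, 0, 0], [1, -0.17, 0, 0, 0, 0, 0], [1, -0.17, 0, 0, 0, 0, 0], [1, -0.17, 0, 0, 0, 0, 0], [1, -0.17, 0, 0, 0, 0, 0], [1, -0.17, 0, 0, 0, 0, 0], [1, 0, 0, 0, 0, 0, 0], [1, 0, 0, 0, 0, 0, 0]]
  ]
}}

```text
clock: 8.3
position: [0.4755, -0.0114, 0.0917]
tool_rot: [-180.0, -0.0, -175.2]
contact_force: [0.3, -1.2, -0.9]
opening: 0.0196
grasp_force: 98.2
```

```bash
python3 - <<'E'
# lever: rotate the tool+pry about the ledge edge; print tool pose increments per 2 deg
import numpy as np
from rig import status
s=status.sense(); print(s['position'],s['qpos'].round(0),s['contact_force'])
y=np.radians(4.8); R=np.array([[np.cos(y),-np.sin(y)],[np.sin(y),np.cos(y)]])
g=R.T@(s['position'][:2]*1000-[606,-.5]); print('grip gear',g,'tip',g[0]+115)
E
```

```text
[ 0.47551894 -0.01140754  0.09171583] [-12.  20.   7. 123.  -4.  37.  93.] [ 0.28706789 -1.24354664 -0.92426146]
grip gear [-1.30936167e+02  4.90913160e-02] tip -15.936166972553679
```

Request:
{"op": "carry_out", "data": {
  "plan": [
    [[1, 0, 0, 0.03, 0, 0, 0], [1, -0.005, 0, 0.04, 0, -0.2, 0], [1, -0.005, 0, 0.04, 0, -0.2, 0], [1, -0.005, 0, 0.04, 0, -0.2, 0], [1, -0.005, 0, 0.04, 0, -0.2, 0], [1, -0.005, 0, 0.04, 0, -0.2, 0], [1, 0, 0, 0, 0, 0, 0], [1, 0, 0, 0, 0, 0, 0]]
  ]
}}

```text
clock: 8.97
position: [0.4764, -0.0114, 0.0853]
tool_rot: [180.0, 6.0, -175.2]
contact_force: [1.1, -0.5, 1.6]
opening: 0.0195
grasp_force: 98.5
```

Request:
{"op": "carry_out", "data": {
  "plan": [
    [[1, -0.005, 0, 0.04, 0, -0.2, 0], [1, -0.005, 0, 0.04, 0, -0.2, 0], [1, -0.005, 0, 0.04, 0, -0.2, 0], [1, 0, 0, 0, 0, 0, 0], [1, 0, 0, 0, 0, 0, 0]]
  ]
}}

```text
clock: 9.38
position: [0.4766, -0.0113, 0.0813]
tool_rot: [180.0, 9.5, -175.2]
contact_force: [-1.2, -0.9, 0.1]
opening: 0.0196
grasp_force: 98.4
```

Request:
{"op": "carry_out", "data": {
  "plan": [
    [[1, -0.005, 0, 0.04, 0, -0.2, 0], [1, -0.005, 0, 0.04, 0, -0.2, 0], [1, -0.005, 0, 0.04, 0, -0.2, 0], [1, 0, 0, 0, 0, 0, 0], [1, 0, 0, 0, 0, 0, 0]]
  ]
}}

```text
clock: 9.8
position: [0.4782, -0.0112, 0.0779]
tool_rot: [180.0, 13.1, -175.2]
contact_force: [0.0, -0.2, 0.3]
opening: 0.0198
grasp_force: 98.4
```

```bash
python3 - <<'E'
from m import *
print(status.sense()['wrist_torque'],status.sense()['qpos'].round(0))
s=vision.grab_frame('scene'); im=vision.grab_frame('top')
b=cv2.resize(s[150:270,170:250],(400,600),interpolation=cv2.INTER_CUBIC)
a=cv2.resize(im[110:230,250:330],(400,600),interpolation=cv2.INTER_CUBIC)
cv2.imwrite('pics/g3.png',np.hstack([a,b]))
E
```

```text
[-0.01513351  0.29422522  0.02557722] [-12.  17.   6. 133.  -5.  17.  93.]
```

View pics/g3.png

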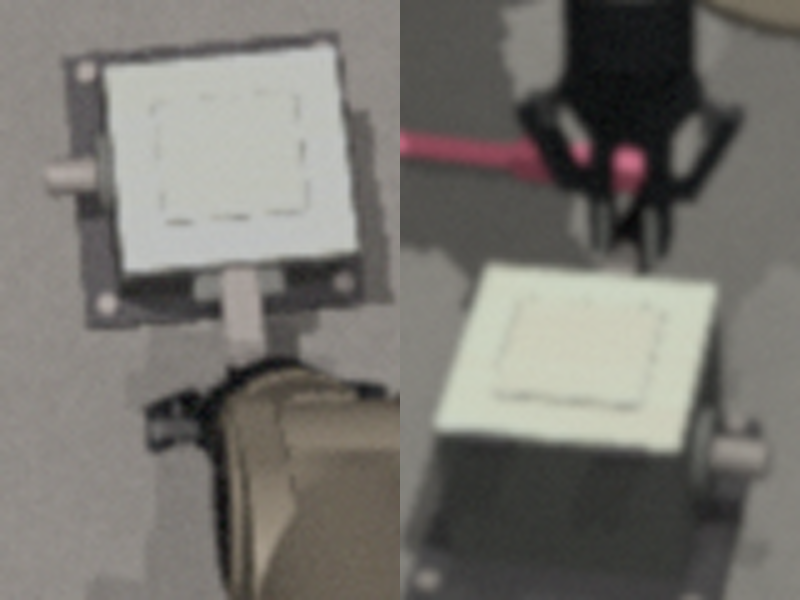

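The scene crop shows the cover's front edge risen about 18 crop px (≈13 mm) with the back edge unchanged, so the catch has let go. Next is the swing arc with the blade tip.

```bash
cat > arc.py <<'E'
import numpy as np
from rig import status
from scipy.spatial.transform import Rotation as Ro
s=status.sense(); R=Ro.from_euler('xyz',s['tool_rot'],degrees=True)
G=Ro.from_euler('z',4.8,degrees=True)
tip=s['position']*1000+R.apply([-115,0,-9.2]); t=G.inv().apply(tip-[606,-.5,0]); print('tip gear',t.round(1),'q',s['qpos'].round(0))
ths=np.linspace(.14,1.84,24); p=t; r=79
for k,th in enumerate(ths):
    n=np.array([60-r*np.cos(th)-1.5*np.sin(th),t[1],105+r*np.sin(th)-1.5*np.cos(th)])
    print(k,round(th,2),n.round(0),(R.inv().apply(G.apply(n-p))/30).round(2)); p=n
E
python3 arc.py
```

```text
tip gear [-18.3  -0.  113. ] q [-12.  17.   6. 133.  -5.  17.  93.]
0 0.14 [-18.  -0. 115.] [-0.01 -0.   -0.05]
1 0.21 [-18.  -0. 120.] [-0.07  0.   -0.18]
2 0.29 [-16.  -0. 126.] [-0.09  0.   -0.17]
3 0.36 [-14.  -0. 132.] [-0.1   0.   -0.17]
4 0.44 [-12.  -0. 137.] [-0.11  0.   -0.16]
5 0.51 [-10.  -0. 142.] [-0.12  0.   -0.15]
6 0.58 [ -7.  -0. 147.] [-0.13  0.   -0.14]
7 0.66 [ -3.  -0. 152.] [-0.14  0.   -0.13]
8 0.73 [  0.  -0. 157.] [-0.15  0.   -0.12]
9 0.81 [  4.  -0. 161.] [-0.16  0.   -0.11]
10 0.88 [  8.  -0. 165.] [-0.17  0.   -0.1 ]
11 0.95 [ 13.  -0. 169.] [-0.18  0.   -0.08]
12 1.03 [ 18.  -0. 172.] [-0.18  0.   -0.07]
13 1.1 [ 23.  -0. 175.] [-0.19  0.   -0.06]
14 1.17 [ 28.  -0. 177.] [-0.19  0.   -0.04]
15 1.25 [ 34.  -0. 179.] [-0.19  0.   -0.03]
16 1.32 [ 39.  -0. 181.] [-0.19  0.   -0.01]
17 1.4 [ 45.  -0. 183.] [-0.19  0.   -0.  ]
18 1.47 [ 51.  -0. 183.] [-0.19  0.    0.01]
19 1.54 [ 56.  -0. 184.] [-0.19  0.    0.03]
20 1.62 [ 62.  -0. 184.] [-0.19  0.    0.04]
21 1.69 [ 68.  -0. 184.] [-0.19  0.    0.06]
22 1.77 [ 74.  -0. 183.] [-0.18  0.    0.07]
23 1.84 [ 80.  -0. 182.] [-0.18  0.    0.08]
```

Request:
{"op": "carry_out", "data": {
  "plan": [
    [[1, -0.01, 0, -0.05, 0, 0, 0], [1, -0.07, 0, -0.18, 0, 0, 0], [1, -0.09, 0, -0.17, 0, 0, 0], [1, -0.1, 0, -0.17, 0, 0, 0], [1, -0.11, 0, -0.16, 0, 0, 0], [1, -0.12, 0, -0.15, 0, 0, 0], [1, -0.13, 0, -0.14, 0, 0, 0], [1, -0.14, 0, -0.13, 0, 0, 0], [1, -0.15, 0, -0.12, 0, 0, 0], [1, -0.16, 0, -0.11, 0, 0, 0], [1, 0, 0, 0, 0, 0, 0], [1, 0, 0, 0, 0, 0, 0]]
  ]
}}

```text
clock: 10.9
position: [0.5022, -0.0092, 0.1267]
tool_rot: [180.0, 13.4, -175.2]
contact_force: [-0.9, 0.9, -1.5]
opening: 0.0198
grasp_force: 98.3
```

```bash
python3 arc.py|head -1; python3 - <<'E'
from m import *
s=vision.grab_frame('scene')
cv2.imwrite('pics/g4.png',cv2.resize(s[130:280,150:290],(560,600),interpolation=cv2.INTER_CUBIC))
E
```

```text
tip gear [  5.6   0.  162.3] q [-13.  14.   8. 128.  -4.  25.  92.]
```

View pics/g4.png

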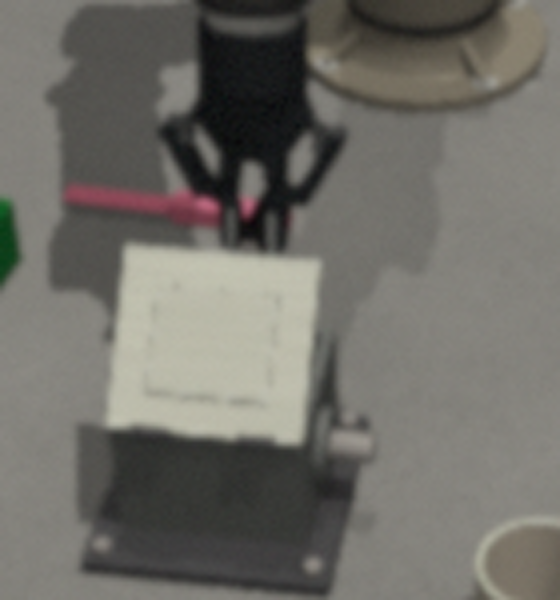

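The cover is partly open: front edge at about (125–320, 250) in the crop, back edge at about (205, 430). I continue the arc.

Request:
{"op": "carry_out", "data": {
  "plan": [
    [[1, -0.17, 0, -0.1, 0, 0, 0], [1, -0.18, 0, -0.08, 0, 0, 0], [1, -0.18, 0, -0.07, 0, 0, 0], [1, -0.19, 0, -0.06, 0, 0, 0], [1, -0.19, 0, -0.04, 0, 0, 0], [1, -0.19, 0, -0.03, 0, 0, 0], [1, -0.19, 0, -0.01, 0, 0, 0], [1, -0.19, 0, 0, 0, 0, 0], [1, -0.19, 0, 0.01, 0, 0, 0], [1, -0.19, 0, 0.03, 0, 0, 0], [1, 0, 0, 0, 0, 0, 0], [1, 0, 0, 0, 0, 0, 0]]
  ]
}}

```text
clock: 11.95
position: [0.5531, -0.0049, 0.1489]
tool_rot: [-180.0, 13.3, -175.2]
contact_force: [0.3, -0.2, -1.8]
opening: 0.0197
grasp_force: 98.4
```

Request:
{"op": "carry_out", "data": {
  "plan": [
    [[1, -0.19, 0, 0.04, 0, 0, 0], [1, -0.19, 0, 0.06, 0, 0, 0], [1, -0.18, 0, 0.07, 0, 0, 0], [1, -0.18, 0, 0.08, 0, 0, 0], [1, 0, 0, 0, 0, 0, 0], [1, 0, 0, 0, 0, 0, 0], [1, 0, 0, 0, 0, 0, 0]]
  ]
}}

```text
clock: 12.53
position: [0.5756, -0.003, 0.1464]
tool_rot: [180.0, 13.2, -175.2]
contact_force: [-0.6, 0.2, -1.7]
opening: 0.0198
grasp_force: 98.5
```

```bash
python3 arc.py|head -1; python3 - <<'E'
from m import *
s=vision.grab_frame('scene'); im=vision.grab_frame('top')
a=cv2.resize(im[80:230,240:340],(400,600),interpolation=cv2.INTER_CUBIC)
b=cv2.resize(s[130:280,150:250],(400,600),interpolation=cv2.INTER_CUBIC)
cv2.imwrite('pics/g5.png',np.hstack([a,b]))
E
```

```text
tip gear [7.930e+01 1.000e-01 1.817e+02] q [-13.  18.   8. 118.  -4.  31.  93.]
```

View pics/g5.png

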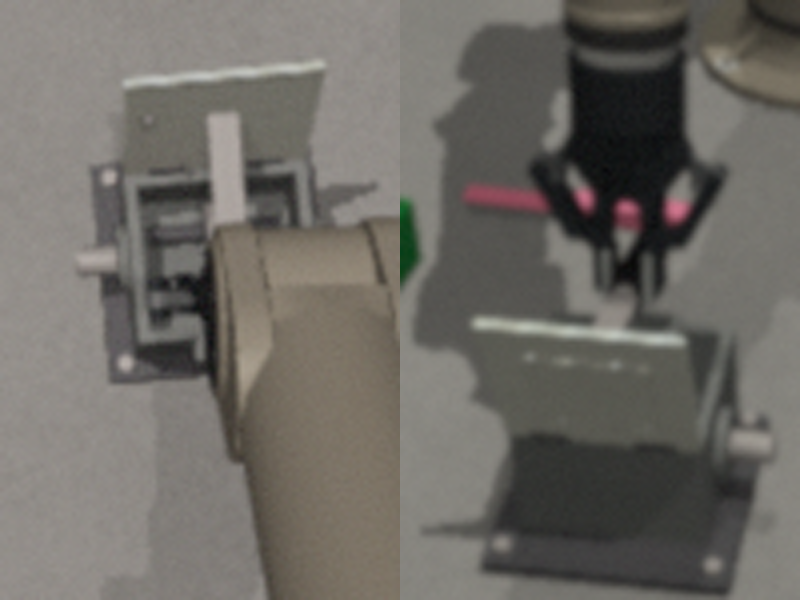

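The top crop shows the cover leaning back, with its edge at y≈73 and the gears exposed. I push a bit further to feel for the stop.

Request:
{"op": "carry_out", "data": {
  "plan": [
    [[1, -0.1, 0, 0.04, 0, 0, 0], [1, 0, 0, 0, 0, 0, 0], [1, 0, 0, 0, 0, 0, 0]]
  ]
}}

```text
clock: 12.88
position: [0.5786, -0.0028, 0.1459]
tool_rot: [180.0, 13.2, -175.2]
contact_force: [-0.6, -0.3, -1.9]
opening: 0.0202
grasp_force: 98.5
```

Request:
{"op": "carry_out", "data": {
  "plan": [
    [[1, -0.08, 0, 0.02, 0, 0, 0], [1, 0, 0, 0, 0, 0, 0], [1, 0, 0, 0, 0, 0, 0]]
  ]
}}

```text
clock: 13.13
position: [0.58, -0.0027, 0.1453]
tool_rot: [180.0, 13.1, -175.2]
contact_force: [-5.5, 0.3, -1.3]
opening: 0.0197
grasp_force: 98.6
```

```bash
python3 arc.py|head -1; python3 - <<'E'
from m import *
from scipy.spatial.transform import Rotation as Ro
G=Ro.from_euler('z',4.8,degrees=True)
for th in (1.6,1.7,1.8,1.85):
    # outer face of the plate's front edge and inner edge
    print(th,[proj('top',(G.apply([60-120*np.cos(th)+o*np.sin(th),0,105+120*np.sin(th)+o*np.cos(th)])+[606,-.5,0])/1000).round(1).tolist() for o in (0,6)])
print(status.sense()['contact_force'])
g=cv2.cvtColor(vision.grab_frame('top'),cv2.COLOR_BGR2GRAY); print(g[88:110,294:298].mean(1).round())
E
```

```text
tip gear [ 83.8  -0.  180.3] q [-12.  18.   8. 118.  -4.  31.  93.]
1.6 [[[297.1, 108.2]], [[296.8, 106.0]]]
1.7 [[[296.6, 103.8]], [[296.3, 101.6]]]
1.8 [[[296.1, 99.5]], [[295.8, 97.5]]]
1.85 [[[295.8, 97.5]], [[295.5, 95.5]]]
[-5.53787136  0.3179323  -1.32722241]
[142. 141. 142. 142. 140. 139. 140. 152. 184. 186. 138. 110. 111. 113.
 113. 111. 112. 113. 132. 160. 168. 168.]
```

The edge rows match 1.85 rad, and a 5.5 N push shows the cover is on its stop. Now I retract and level the blade.

Request:
{"op": "carry_out", "data": {
  "plan": [
    [[1, 0.4, 0, -0.1, 0, 0, 0], [1, 0.8, 0, -0.4, 0, 0, 0], [1, 0.8, 0, -0.5, 0, 0, 0], [1, 0.8, 0, -0.6, 0, 0, 0], [1, 0.8, 0, -0.6, 0, 0, 0], [1, 0, 0, 0, 0, 0.55, 0], [1, 0, 0, 0, 0, 0.55, 0], [1, 0, 0, 0, 0, 0.55, 0], [1, 0, 0, 0, 0, 0.53, 0], [1, 0, 0, 0, 0, 0, 0], [1, 0, 0, 0, 0, 0, 0]]
  ]
}}

```text
clock: 14.1
position: [0.4626, -0.0125, 0.1857]
tool_rot: [-180.0, 0.3, -175.2]
contact_force: [-0.2, 0.8, -0.9]
opening: 0.0199
grasp_force: 98.4
```

```bash
python3 d.py .435 .3325 .1 180 0 185.6
```

```text
pos [ 0.4626 -0.0125  0.1857] rot [-179.99    0.3  -175.21] F [-0.2  0.8 -0.9] open 0.0199 t 14.1 q [-14.  10.   9. 121.  -2.  49.  91.]
shift units [-0.03 11.54  2.85] turn units [-0.    0.05 -0.14]
```

Request:
{"op": "carry_out", "data": {
  "plan": [
    [[1, 0, 0.96, 0.1, 0, 0.05, -0.14], [1, 0, 0.96, 0.2, 0, 0, 0], [1, 0, 0.96, 0.25, 0, 0, 0], [1, 0, 0.96, 0.25, 0, 0, 0], [1, 0, 0.96, 0.25, 0, 0, 0], [1, 0, 0.96, 0.25, 0, 0, 0], [1, 0, 0.96, 0.25, 0, 0, 0], [1, 0, 0.96, 0.25, 0, 0, 0], [1, 0, 0.96, 0.25, 0, 0, 0], [1, 0, 0.96, 0.25, 0, 0, 0], [1, 0, 0.96, 0.25, 0, 0, 0], [1, 0, 0.96, 0.25, 0, 0, 0]]
  ]
}}

```text
clock: 15.1
position: [0.4271, 0.3325, 0.1013]
tool_rot: [179.9, -0.1, -174.4]
contact_force: [-0.3, -0.5, -2.3]
opening: 0.0197
grasp_force: 98.4
```

Request:
{"op": "carry_out", "data": {
  "plan": [
    [[1, 0, 0, 0, 0, 0, 0], [1, 0, 0, 0, 0, 0, 0], [1, 0, 0, 0, 0, 0, 0]]
  ]
}}

```text
clock: 15.35
position: [0.4274, 0.3304, 0.1015]
tool_rot: [-180.0, -0.1, -174.4]
contact_force: [-0.1, 0.4, -1.9]
opening: 0.02
grasp_force: 98.5
```

```bash
python3 d.py .435 .3325 .008 180 0 185.6
```

```text
pos [0.4274 0.3304 0.1015] rot [-1.7999e+02 -1.5000e-01 -1.7439e+02] F [-0.1  0.4 -1.9] open 0.02 t 15.35 q [-44.  24.  -1. 114.   0.  42.  51.]
shift units [-0.27  0.04  3.11] turn units [-0.   -0.02  0.  ]
```

Request:
{"op": "carry_out", "data": {
  "plan": [
    [[1, -0.27, 0.04, 0.4, 0, 0, 0], [1, 0, 0, 0.8, 0, 0, 0], [1, 0, 0, 0.8, 0, 0, 0], [1, 0, 0, 0.6, 0, 0, 0], [1, 0, 0, 0.2, 0, 0, 0], [1, 0, 0, 0.12, 0, 0, 0], [1, 0, 0, 0.1, 0, 0, 0], [1, 0, 0, 0.05, 0, 0, 0], [1, 0, 0, 0, 0, 0, 0], [1, 0, 0, 0, 0, 0, 0], [1, 0, 0, 0, 0, 0, 0]]
  ]
}}

```text
clock: 16.27
position: [0.4356, 0.3337, 0.0101]
tool_rot: [180.0, -0.1, -174.4]
contact_force: [0.1, -0.6, -1.2]
opening: 0.02
grasp_force: 98.5
```

Request:
{"op": "carry_out", "data": {
  "plan": [
    [[1, 0, 0, 0.05, 0, 0, 0], [1, 0, 0, 0.05, 0, 0, 0], [1, 0, 0, 0.02, 0, 0, 0], [1, 0, 0, 0, 0, 0, 0], [1, 0, 0, 0, 0, 0, 0]]
  ]
}}

```text
clock: 16.68
position: [0.4354, 0.3335, 0.0068]
tool_rot: [180.0, -0.1, -174.4]
contact_force: [-2.1, -0.9, 10.3]
opening: 0.0199
grasp_force: 100.3
```

On the floor (10 N). Release and go straight up.

Request:
{"op": "carry_out", "data": {
  "plan": [
    [[-1, 0, 0, -0.02, 0, 0, 0], [-1, 0, 0, 0, 0, 0, 0], [-1, 0, 0, 0, 0, 0, 0], [-1, 0, 0, 0, 0, 0, 0], [-1, 0, 0, 0, 0, 0, 0], [-1, 0, 0, 0, 0, 0, 0], [-1, 0, 0, -0.5, 0, 0, 0], [-1, 0, 0, -1, 0, 0, 0], [-1, 0, 0, -1, 0, 0, 0], [-1, 0, 0, -1, 0, 0, 0], [-1, 0, 0, -1, 0, 0, 0], [-1, 0, 0, -1, 0, 0, 0]]
  ]
}}

```text
clock: 17.68
position: [0.4354, 0.333, 0.1728]
tool_rot: [-180.0, -0.2, -174.4]
contact_force: [0.4, -0.0, -0.1]
opening: 0.0854
grasp_force: 0.0
```

Request:
{"op": "carry_out", "data": {
  "plan": [
    [[-1, 0.5, 0.9, -0.5, 0, 0, 0], [-1, 0.5, 0.9, -0.3, 0, 0, 0], [-1, 0.5, 0.9, 0, 0, 0, 0], [-1, 0.5, 0.9, 0, 0, 0, 0], [-1, 0.5, 0.9, 0, 0, 0, 0], [-1, 0.5, 0.9, 0, 0, 0, 0], [-1, 0.5, 0.9, 0, 0, 0, 0], [-1, 0.5, 0.9, 0, 0, 0, 0], [-1, 0, 0, 0, 0, 0, 0], [-1, 0, 0, 0, 0, 0, 0]]
  ]
}}

```text
clock: 18.52
position: [0.293, 0.538, 0.1953]
tool_rot: [180.0, -0.2, -174.1]
contact_force: [0.2, 0.1, -0.5]
opening: 0.0852
grasp_force: 0.0
```

```bash
python3 - <<'E'
from m import *
im=vision.grab_frame('top'); cv2.imwrite('pics/end.png',im)
t,c=pry(im); P=np.array([onz('top',q[0],.018)[:2]*1000 for q in c],np.float32); print('pry',cv2.minAreaRect(P))
s=status.sense(); print(s['position'],s['contact_force'],s['opening'],s['clock'])
E
```

```text
pry ((452.34912109375, 335.60577392578125), (196.19659423828125, 25.416950225830078), 5.141738414764404)
[0.29481327 0.53645338 0.1953416 ] [ 0.19426376  0.29481214 -0.06385644] 0.08530584832765503 18.5667
```

View pics/end.png

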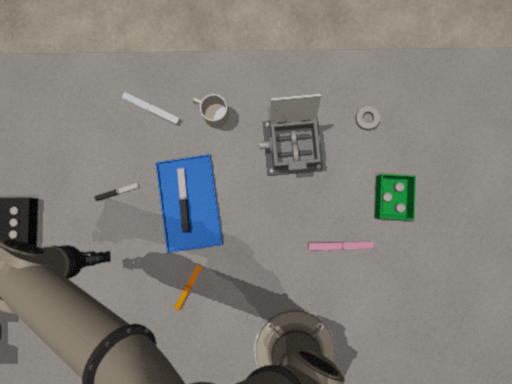

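The final view shows the pry flat in the tray at (184,200), the cover open at (296,108), and the mug, bearing and bin still in place, with the arm clear. I hand it in.

```bash
python3 -c "
from rig import order
print(order.sign_off())"
```

```text
the job is handed in; nothing more can be done
None
```

The job is handed in (no verdict was returned): the pry blade freed the catch and swung the cover back to its stop, the blade lies flat in the tray again, and the bin, mug and bearing look unmoved in the last picture.

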